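Shut and lock the disc copier's hatch with its quarter-turn stud

ROBOT

A 6-joint arm with a two-finger parallel gripper is mounted at the origin on the work surface. World frame = base frame: x ahead of the robot, y to its left, z up, the work surface at z = 0. Lengths are in m, angles in degrees, forces in N, time in s.
With the tool pointing down it reaches from about 0.325 to 0.775 m from the base axis. Payload 5.5 kg.
Tool frame: the origin (TCP) lies at the centre of the arm's flange, where the gripper is bolted on; the fingertips stand 182 mm ahead of it and the grasp point (between the pads) lies 163 mm ahead of it; z points along the fingers, y is the line along which they close (so a half turn about z gives the same grasp; the last joint's range is limited). The gripper opens to 88 mm and grips with 3 to 60 N. Pads are 20 mm wide; open, the fingers measure 115 mm over their backs; the gripper's body (75 mm by 178 mm) begins 61 mm behind the grasp point.
Start: joints at [65.048, 5.22, 70.514, -0, 104.267, -3.249], TCP at [0.222, 0.557, 0.405] pointing down, gripper open.
Joint ranges: [-164.24, 164.24], [-49.07, 125.15], [9.68, 141.18], [-86.29, 266.29], [3.28, 154.24], [-151.56, 151.56]. Speed limits (degrees/s): [147.25, 147.25, 172.46, 180, 180, 180].

INTERFACE

Orientations are given as [roll, pitch, yaw] about the fixed x, y, z axes, in that order (R = Rz(yaw) Ry(pitch) Rx(roll)).
In Python, from station import r gives the robot as it stands. The module is installed in compiled form; this text tells all that it offers. Calls block until the motion is done:
- r.reach(position, orientation): joint-space move of the TCP to a pose.
- r.servo_line(position, rotation=None, speed=0.15): straight line of the TCP; rotation=None keeps the orientation; speed is the mean speed in m/s.
- r.move_joints(angles): joint-space move.
- r.let_go() and r.grab(squeeze=None): open the fingers fully, or close them until they stop; squeeze is the grip in N (None keeps the last).
- r.wait(seconds).
- r.inverse_kinematics(position, orientation): joint angles nearest the present ones, or None.
- r.sense(): the state.
- r.snapshot(name): name is "scene" or "side" or "wrist"; returns a dict with "frame" (384x512x3 uint8, red, green, blue), "fx", "fy", "cx", "cy" (pixels), "dist_coeffs" ([k1, k2, p1, p2, k3] as OpenCV has them; the pictures are not rectified), "R" (3x3) and "t" (3): a world point X has camera coordinates R X + t. Camera axes: x right, y down, z forward; pixel columns grow to the right and rows downward; lengths in m; the calibration is good to about 2 mm. A picture is of the moment at which its call begins. There is no depth.
A pose or a line that the arm cannot do raises r.IKError and nothing moves.
- r.hand_in(): hands the job in; it is judged then, once.
The state is a dict: "clock": time; "joints": joint angles; "joint_vel": joint speeds; "joint_torque": joint torques, N m; "tcp_pos": TCP position; "orientation": TCP orientation; "contact_force": force on the tool from outside, world axes, zero at the start; "torque": the same for the moment, N m; "opening": finger opening in m; "gripper_force": force on a finger pad.
Only numpy, scipy, OpenCV 4.12 (cv2) and the standard library are available. Lean on these libraries where they do the work, as an engineer would, in place of code of your own. Each camera call takes 0.05 s, during which the arm holds its last target. There are 200 camera calls.

TASK

Slide the hatch on top of the disc copier fully shut. Then take the wing-headed stud out of the black holder, put it through the hatch's hole, push it in against its spring just far enough to turn it ninety degrees clockwise, and let go so that it springs up locked. Feel for the spring and press gently: never over 25 N, and not hard against the bottom. Leave the round-headed plug and everything else where they are.

Things in the scene. Friction and masses are not known exactly. Their poses are not given: they have to be found in the camera images.
- copier: Fixed grey disc copier, 200 (x) x 320 (y) x 80 mm high. Origin: centre of its underside, z up; its front faces -x. Two dark guide rails along y at x = +-70 mm rise to z = 88 mm. The aluminium hatch slides between them along y over an opening in the top sheet.
- hatch (a joint): Sliding of the hatch along the copier's y axis, m: 0 = fully shut (against its stop, towards -y), grows to 0.12 as it is opened towards +y. About 3 N of friction; it stays where it is left. Starts 0.05 to 0.11 open.
- hatch_ridge (a point): Centre of the top edge of the upright grip ridge on the hatch: ridge 70 mm long along the copier's x, 10 mm thick along y, 28 mm tall above the hatch's top face. The hatch is 130 (x) x 160 (y) x 4 mm, its top face 85 mm above the copier's underside.
- hatch_hole (a point): Centre of the 35 mm square hole in the hatch, at the top of the raised rim round it (rim 7.5 mm wide, 4 mm high, its top 89 mm above the copier's underside), 105 mm from the ridge towards the copier's -y. It moves with the hatch and lies over the seat when the hatch is shut.
- seat (a point): Nominal centre of the top face of the steel slotted plate inside the copier, 16 mm below the hatch's rim. Slot along the copier's x: 29 x 10 mm, with a 15 mm square opening at its middle; plate 50 mm square, 10 mm thick. Mounted loosely: up to 2 mm off in x and y, where 1 N sideways from the stud's cone shifts it (limits +-3 mm); up to 6 mm too high or low, stiff there.
- stud: Loose steel quarter-turn stud, 80 g, 87 mm tall, flat wing head. Origin: its tip, z up. From the tip: cone (8 to 13 mm wide) to z 8, 13 mm shank, cross-bar along x (26 mm long, 7 thick, at z 11.5), 30 mm boss z 28 to 51, 48 mm flange z 51 to 55, wing z 55 to 87 (34 mm along x, 10 thick along y: grip across y). A half turn makes no difference. Starts hung by its flange in a holder hole.
- stud_bar (a point): Middle of the stud's cross-bar. Stud resting on the plunger: bar within the slot, cannot turn, flange 17.5 mm above the hatch's rim (+-6, as the plate). Pressed 7.5 mm or more the bar is below the plate; stops let it turn 90 degrees, only clockwise from above (a few degrees of play). Let go there, it springs up into its notch, 3.5 mm below the resting height: flange 14 mm (+-6) above the rim.
- plunger_top (a point): Nominal place of the top centre of the spring plunger under the plate (24 mm square, 12 mm recess for the tip); it sits high or low with the plate. It carries the stud's tip and pushes back with 2 N at first touch, 1.5 N per mm: 13.3 N once the stud may turn (7.5 mm down), 15.5 N at the solid bottom (9 mm down). Press slowly to 15 or 16 N, hold that height, turn.
- stud_wing (a point): Middle of the stud's wing where it is best gripped, 77 mm above its tip, 10 mm below the wing's top.
- plug: A loose steel plug in the holder's other hole: same flange, but a round 30 mm head 26 mm tall and no cross-bar. Not to be used. Origin: its tip.
- holder: Fixed black holder block 170 (x) x 70 (y) x 60 mm high with two 33 mm square through-holes at x = +-50 mm. Origin: centre of its underside.
- jar: Bystander: glass jar with steel lid, 60 mm wide, 85 mm high, standing beyond the copier's -y end. Origin: underside. (Other glassware, disc cases and a screwdriver stand further off.)
There are look-alikes about, which are no part of the job. Leave any brown look-alike of the stud alone.

How it is judged:
By the outcome, as a careful person would: the job done as asked, in the order asked, and still so for the second after the job is handed in, with the robot touching nothing.
It also fails if it takes over 67 s, if anything falls off the work surface, if the arm or the gripper's body presses on something with over 40 N, if the wrist force passes 120 N, or if a joint passes its speed limit or range.

## Working session

There is one attempt and no reset: what is moved stays moved. The work goes in short steps, each a Python script; the robot and the scene stay as the last script left them, time stands still between calls to the robot, and variables do not carry over. Pictures are saved under pics/ and viewed, at most 10 in all, crops included, and the job is handed in when it is done.

```bash
mkdir -p pics; cat > h.py <<'E'
from station import r
import numpy as np, cv2
def snap(n,f):
    s=r.snapshot(n); cv2.imwrite(f'pics/{f}.png',s['frame'][:,:,::-1]); 
    np.savez(f'pics/{f}.npz',**s); return s
def K(s): return np.array([[s['fx'],0,s['cx']],[0,s['fy'],s['cy']],[0,0,1.]])
def ray(s,uv):
    p=cv2.undistortPoints(np.array([[uv]],float),K(s),np.array(s['dist_coeffs'],float))[0,0]
    R=np.array(s['R']);t=np.array(s['t'])
    return -R.T@t, R.T@np.array([p[0],p[1],1])
def atz(s,uv,z):
    o,d=ray(s,uv); return o+d*(z-o[2])/d[2]
def proj(s,X):
    return cv2.projectPoints(np.array(X,float).reshape(-1,3),cv2.Rodrigues(np.array(s['R'],float))[0],np.array(s['t'],float),K(s),np.array(s['dist_coeffs'],float))[0][:,0]
E
python3 - <<'E'
from h import *
a=snap('scene','a');b=snap('side','b');c=snap('wrist','c')
for s in(a,b,c): print(-np.array(s['R']).T@s['t'],s['fx'])
A=np.hstack([a['frame'],b['frame']]);
cv2.imwrite('pics/ab.png',cv2.resize(np.vstack([np.hstack([a['frame'],b['frame']]),np.hstack([c['frame'],c['frame']*0])]),(800,600))[:,:,::-1])
print(r.sense())
E
```

```text
[1.08254555 0.79904547 0.89062217] 450.8971436650121
[0.2868411  0.46482646 0.60965423] 353.8169326297611
[0.16181721 0.58162088 0.38374341] 289.45899285778376
{'clock': 0.15, 'joints': array([ 6.50482054e+01,  5.25577322e+00,  7.05647599e+01,  9.81186380e-05,
        1.04266282e+02, -3.25012623e+00]), 'joint_vel': array([ 0.01516939,  0.00837735, -0.24567874, -0.02481569, -0.11194594,
        0.05483774]), 'joint_torque': array([ 1.51035380e-03, -4.47044063e+01, -4.06909060e+01,  6.99486374e-02,
        2.74013268e-02, -1.06508519e-04]), 'tcp_pos': array([0.22190615, 0.55752343, 0.40375204]), 'orientation': array([-1.79913330e+02, -5.01697924e-03,  1.58298352e+02]), 'contact_force': array([0.56355179, 0.29565402, 0.0258771 ]), 'torque': array([ 0.02192241, -0.00209615,  0.00889182]), 'gripper_force': 0.0, 'opening': 0.08794009470787396}
```

View pics/a.png

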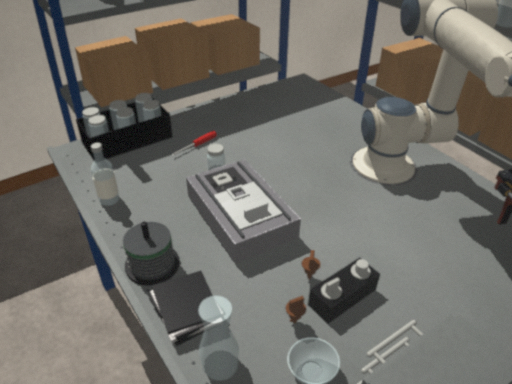

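View pics/b.png

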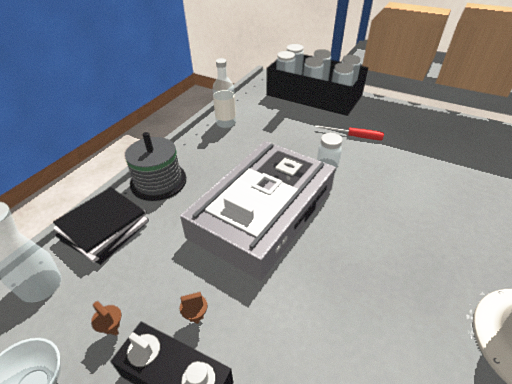

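```bash
python3 - <<'E'
import cv2,numpy as np
a=cv2.imread('pics/a.png');b=cv2.imread('pics/b.png')
def c(i,x,y,w): return cv2.resize(i[y:y+w*3//4,x:x+w],(400,300),interpolation=cv2.INTER_CUBIC)
cv2.imwrite('pics/d.png',np.vstack([np.hstack([c(a,180,155,128),c(b,180,142,160)]),np.hstack([c(a,280,240,112),c(b,90,270,152)])]))
E
```

```text
(no output)
```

View pics/d.png

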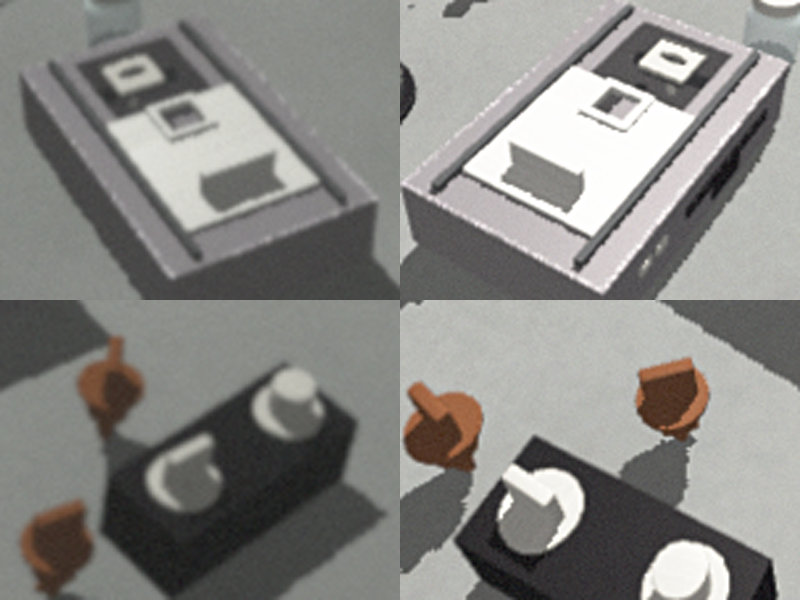

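```bash
cat > fit.py <<'E'
from h import *
from scipy.optimize import least_squares
a=np.load('pics/a.npz');b=np.load('pics/b.npz')
A=lambda x,y,k=.32,o=(180,155):(o[0]+x*k-.0,o[1]+y*k)
TL=lambda x,y:(180+x*.32,155+y*.32)
TR=lambda x,y:(180+(x-400)*.4,142+y*.4)
BL=lambda x,y:(280+x*.28,240+(y-300)*.28)
BR=lambda x,y:(90+(x-400)*.38,270+(y-300)*.38)
def T(p,X):
    c,s=np.cos(p[2]),np.sin(p[2]); X=np.array(X,float)
    return np.c_[p[0]+c*X[:,0]-s*X[:,1],p[1]+s*X[:,0]+c*X[:,1],X[:,2]]
C=[(-.1,-.16,.08),(.1,-.16,.08),(-.1,.16,.08),(.1,.16,.08)]
oa=[(1,TL(22,70)),(3,TL(173,278)),(2,TL(377,200))]
ob=[(0,TR(790,65)),(2,TR(603,295)),(3,TR(403,185))]
def res(p):
    W=T(p,C); return np.concatenate([proj(a,W[i])[0]-u for i,u in oa]+[proj(b,W[i])[0]-u for i,u in ob])
m=[atz(b,u,.08) for _,u in ob]; print(np.round(m,3))
d=m[0]-m[1]; yaw=np.arctan2(-d[1],-d[0])-np.pi/2
s=least_squares(res,[*(m[0]+m[2])[:2]/2,yaw]);cp=s.x
print('copier',cp[:2],np.degrees(cp[2]),np.round(s.fun,1))
iy=lambda P:T([0,0,-cp[2]],[P-np.array([*cp[:2],0])])[0]
rd=[atz(a,TL(238,165),.113),atz(b,TR(546,160),.113)]
hh=[atz(a,TL(181,115),.089),atz(b,TR(616,104),.089)]
for P in rd+hh:print('ridge/hole local',np.round(iy(P),4))
for n,P in dict(flS=[atz(a,BL(184,480),.064),atz(b,BR(542,510),.064)],flP=[atz(a,BL(288,404),.064),atz(b,BR(685,590),.064)],w1=[atz(a,BL(163,460),.096),atz(b,BR(508,472),.096)],w2=[atz(a,BL(211,441),.096),atz(b,BR(546,500),.096)]).items():print(n,np.round(P,4).tolist())
np.save('cp.npy',cp)
E
python3 fit.py
```

```text
[[ 0.446 -0.191  0.08 ]
 [ 0.473  0.126  0.08 ]
 [ 0.67   0.108  0.08 ]]
copier [ 0.55884609 -0.04175922] -4.916070812084754 [-0.3 -0.7 -0.2 -0.3  0.9 -0.8  0.4 -0.5 -0.   0.2 -1.2 -0.2]
ridge/hole local [0.0052 0.0976 0.113 ]
ridge/hole local [-0.0037  0.0964  0.113 ]
ridge/hole local [ 0.0032 -0.0121  0.089 ]
ridge/hole local [ 0.001  -0.0128  0.089 ]
flS [[0.5587, 0.3489, 0.064], [0.5561, 0.3478, 0.064]]
flP [[0.4557, 0.3393, 0.064], [0.4574, 0.343, 0.064]]
w1 [[0.5794, 0.3466, 0.096], [0.5719, 0.3478, 0.096]]
w2 [[0.5435, 0.3521, 0.096], [0.5421, 0.3495, 0.096]]
```

```bash
cat >> h.py <<'E'
try: cp=np.load('cp.npy')
except Exception: pass
def W(x,y,z):
    c,s=np.cos(cp[2]),np.sin(cp[2]); return np.array([cp[0]+c*x-s*y,cp[1]+s*x+c*y,z])
YAW=180+np.degrees(cp[2])
def F():
    return np.mean([r.sense()['contact_force'] for _ in range(1)],axis=0)
E
cat >> fit.py <<'E'
for P in [atz(a,TL(132,73),.073),atz(b,TR(672,60),.073)]:print('seat',np.round(iy(P),4))
E
python3 fit.py | grep seat
python3 - <<'E'
from h import *
O=[180,0,YAW]; G=.163
r.grab(10)
r.reach(W(0,.13,.20+.182),O)
r.servo_line(W(0,.13,.094+.182),speed=.12)
f0=F(); print(f0, r.sense()['opening'])
y=.13; u=W(0,1,0)-W(0,0,0)
while y>0:
    y-=.004; r.servo_line(W(0,y,.094+.182),speed=.06)
    f=F()-f0; print(round(y,3),np.round(f,1), round(float(f@u),1))
    if f@u>9: break
print(r.sense()['clock'])
E
```

```text
seat [ 0.0062 -0.1099  0.073 ]
seat [ 0.0005 -0.1113  0.073 ]
[-0.59896127  0.11748242  0.38069802] 0.00040133540970579176
0.126 [-0.3 -0.3  0.4] -0.3
0.122 [ 0.7  0.9 -0.3] 1.0
0.118 [ 0.6 -0.  -0.2] 0.0
0.114 [ 0.9  0.2 -1.2] 0.3
0.11 [ 1.4 -0.1  0.4] 0.1
0.106 [0.2 0.3 0.2] 0.3
0.102 [ 0.6  2.2 -2. ] 2.2
0.098 [ 0.7  0.5 -1.5] 0.5
0.094 [ 0.8  1.2 -1.4] 1.3
0.09 [ 0.9  1.4 -0.2] 1.4
0.086 [ 0.7  1.  -1.1] 1.1
0.082 [ 1.3  0.8 -1.2] 0.9
0.078 [ 2.   1.5 -0.4] 1.7
0.074 [ 1.7  0.9 -1. ] 1.1
0.07 [1.3 0.9 0.1] 1.1
0.066 [1.4 0.8 0.2] 0.9
0.062 [ 1.3 -0.  -0.8] 0.1
0.058 [ 0.9  0.9 -1.3] 1.0
0.054 [ 1.6  1.5 -0.3] 1.7
0.05 [ 1.6  1.3 -0.1] 1.5
0.046 [2.2 1.9 0.3] 2.0
0.042 [ 2.   1.  -0.2] 1.2
0.038 [ 1.1  0.3 -0.9] 0.4
0.034 [1.6 0.8 0.2] 0.9
0.03 [ 1.5  1.4 -0. ] 1.5
0.026 [ 1.6  0.8 -0.5] 0.9
0.022 [1.3 1.2 0.6] 1.3
0.018 [ 1.7  0.4 -0.2] 0.6
0.014 [ 1.2  1.8 -0.5] 1.9
0.01 [ 1.1 -0.1  0.3] -0.1
0.006 [1.1 0.7 0.4] 0.8
0.002 [2.2 8.4 0.5] 8.6
-0.002 [ 3.2 21.   0. ] 21.2
12.875
```

```bash
python3 - <<'E'
from h import *
O=[180,0,YAW]
r.servo_line(W(0,.02,.094+.182),speed=.1)
r.servo_line(W(0,.02,.2+.182),speed=.2)
r.let_go()
r.reach(W(.065,-.07,.37),O); r.wait(.3)
c=snap('wrist','e')
print(-np.array(c['R']).T@c['t'],r.sense()['tcp_pos'],r.sense()['clock'])
print(proj(c,[W(0,-.1105,.089),W(0,-.0055,.113)]))
cv2.imwrite('pics/e2.png',cv2.resize(c['frame'][:,:,::-1],(800,600),interpolation=cv2.INTER_CUBIC))
E
```

```text
[ 0.55292347 -0.11058069  0.35079584] [ 0.61738737 -0.1161978   0.37069204] 16.175
[[204.93232431 115.3520001 ]
 [330.97267561 115.73454869]]
```

View pics/e2.png

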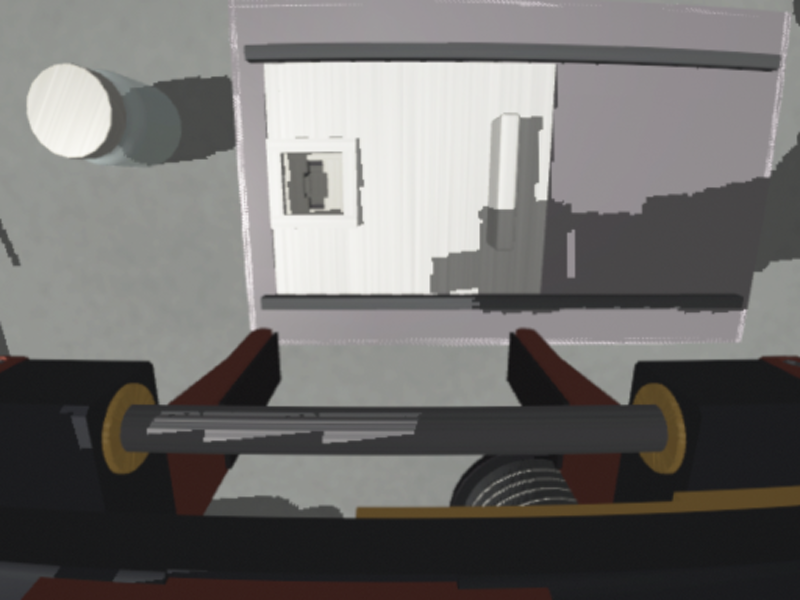

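```bash
python3 - <<'E'
from h import *
c=np.load('pics/e.npz')
im=c['frame'][:,:,::-1][85:150,165:245]
cv2.imwrite('pics/e3.png',cv2.resize(im,(800,650))[:600])
S=1.5625
def loc(uv,z):
    p=atz(c,(uv[0]/S,uv[1]/S),z); d=p[:2]-cp[:2]; k,s=np.cos(cp[2]),np.sin(cp[2]); return np.round([k*d[0]+s*d[1],-s*d[0]+k*d[1]],4),np.round(p,4)
for n,u,z in [('hole',(314,183),.089),('slot',(316,185),.073),('rNW',(509,114),.113),('c++',(742,340),.08),('c+-',(253,341),.08),('f-',(232,0),.08),('f+',(789,12),.08)]: print(n,*loc(u,z))
E
```

```text
hole [ 0.0015 -0.1141] [ 0.5506 -0.1555  0.089 ]
slot [ 0.0028 -0.1157] [ 0.5517 -0.1572  0.073 ]
rNW [-0.0327 -0.0115] [ 0.5253 -0.0504  0.113 ]
c++ [0.0995 0.161 ] [0.6718 0.1101 0.08  ]
c+- [ 0.0996 -0.1587] [ 0.6445 -0.2084  0.08  ]
f- [-0.0976 -0.1578] [ 0.4481 -0.1906  0.08  ]
f+ [-0.099   0.1581] [0.4738 0.1243 0.08  ]
```

View pics/e3.png

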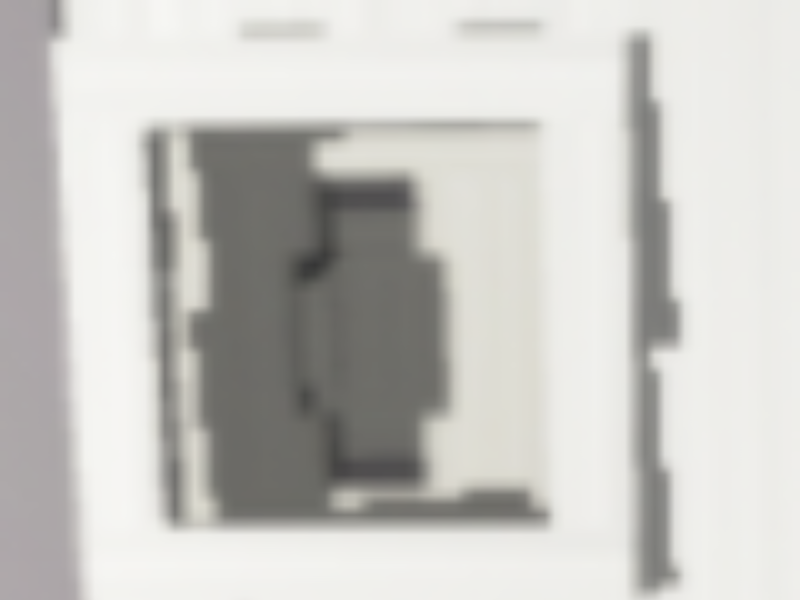

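```bash
python3 - <<'E'
from h import *
r.reach([.5575+.065,.348,.37],[180,0,YAW]); r.wait(.3)
c=snap('wrist','f'); print(r.sense()['clock'])
print(proj(c,[[.5575,.348,.096],[.4565,.341,.09],[.5575,.348,.064]]))
cv2.imwrite('pics/f2.png',cv2.resize(c['frame'][:,:,::-1],(800,600),interpolation=cv2.INTER_CUBIC))
p=proj(c,[[.5575,.348,.09]])[0].astype(int); x0,y0=p-[50,37]; y0=max(y0,0); print(x0,y0)
cv2.imwrite('pics/f3.png',cv2.resize(c['frame'][y0:y0+75,x0:x0+100,::-1],(800,600),interpolation=cv2.INTER_CUBIC))
E
```

```text
18.225
[[246.00266634 115.06629546]
 [226.37214253  -9.73931574]
 [246.65608313 115.12411146]]
196 78
```

View pics/f3.png

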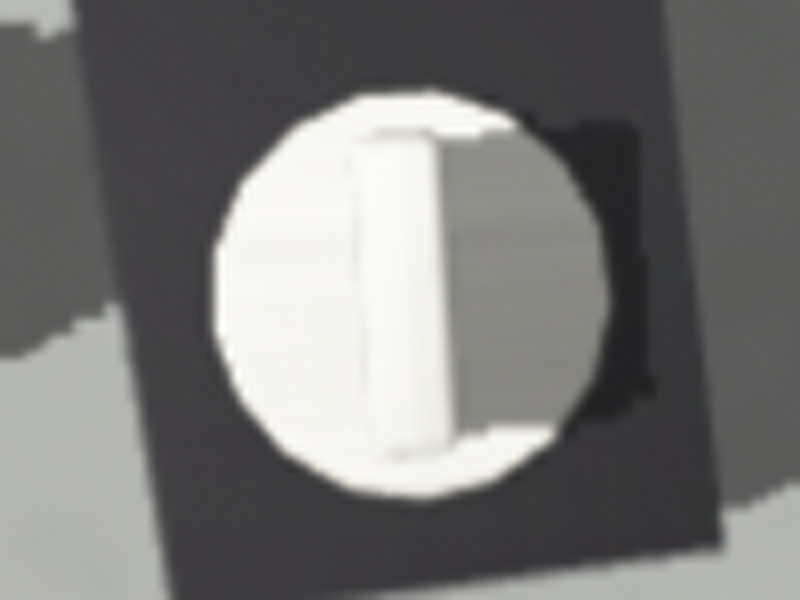

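```bash
python3 - <<'E'
from h import *
c=np.load('pics/f.npz'); b=np.load('pics/b.npz'); a=np.load('pics/a.npz')
q=lambda x,y:(196+(x+.5)/8-.5,78+(y+.5)/8-.5)
w1=atz(c,q(395,137),.096);w2=atz(c,q(418,447),.096)
print(w1,w2,(w1+w2)/2,np.linalg.norm(w1-w2),np.degrees(np.arctan2(*(w2-w1)[1::-1])), YAW)
print('flange',atz(c,q(412,293),.064))
BR=lambda x,y:(90+(x-400)*.38,270+(y-300)*.38);BL=lambda x,y:(280+x*.28,240+(y-300)*.28)
for z in(.03,.06): print(z,atz(b,BR(672,395),z),atz(b,BR(445,425),z),atz(a,BL(110,385),z),atz(a,BL(57,540),z))
E
```

```text
[0.54067056 0.34863182 0.096     ] [0.57312507 0.34814864 0.096     ] [0.55689781 0.34839023 0.096     ] 0.03245810531311181 -0.8529488989875703 175.08392918791526
flange [0.55665649 0.34846931 0.064     ]
0.03 [0.54901606 0.23988583 0.03      ] [0.66780374 0.32886616 0.03      ] [0.52408814 0.23489352 0.03      ] [0.63926702 0.32153261 0.03      ]
0.06 [0.53544719 0.25152763 0.06      ] [0.64808703 0.33590278 0.06      ] [0.54355513 0.25455901 0.06      ] [0.65471905 0.338178   0.06      ]
```

View pics/f2.png

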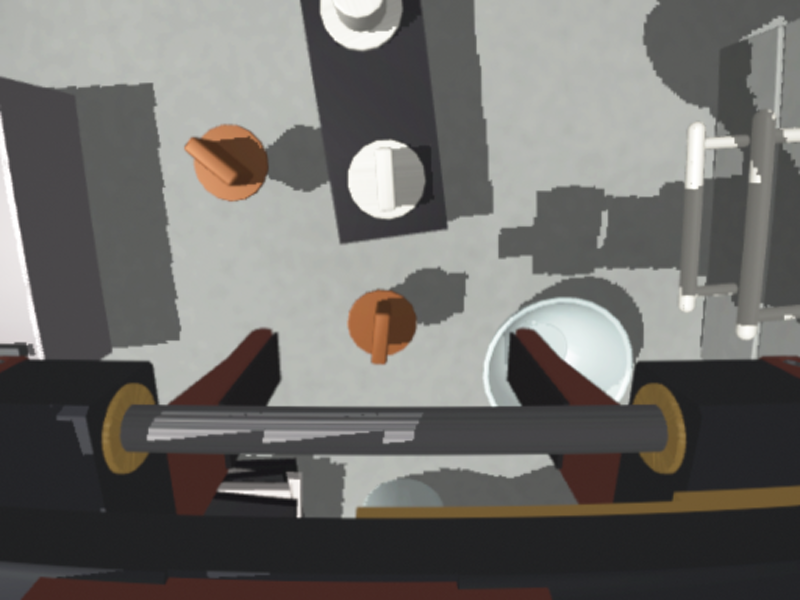

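```bash
python3 - <<'E'
from h import *
O=[180,0,179.15]; x,y=.5568,.3484; G=.163
r.reach([x,y,.14+G],O)
r.servo_line([x,y,.0865+G],speed=.08); print(F())
r.grab(30); r.wait(.2); s=r.sense(); print(s['opening'],s['gripper_force'],s['contact_force'],s['tcp_pos'])
r.servo_line([x,y,.21+G],speed=.12)
s=r.sense(); print(s['opening'],s['gripper_force'],s['contact_force'],s['clock'])
# hatch-hole hover
P=W(.0018,-.1158,.21+G); r.reach(P,[180,0,YAW]); r.wait(.3)
s=r.sense(); print(s['tcp_pos'],P,s['orientation'],s['contact_force'],s['clock'])
c=snap('side','g');d=snap('wrist','g2')
cv2.imwrite('pics/g3.png',np.hstack([cv2.resize(c['frame'][60:240,180:360,::-1],(400,400)),cv2.resize(d['frame'][:,:,::-1],(400,400))]))
E
```

```text
[0.48928745 0.13219449 0.42166891]
0.009897487043602769 29.999071061611176 [-0.28603501 -0.2185575   0.12978155] [0.5568021  0.34841115 0.24945644]
0.010128558245851235 29.99899685382843 [ 0.48552418 -0.82651048 -0.98642524] 22.0667
[ 0.55090977 -0.15677861  0.37296178] [ 0.55071583 -0.15728748  0.373     ] [ 1.79995548e+02 -5.29746673e-03  1.75134137e+02] [-0.26949041  0.27751117 -0.94882659] 24.2
```

View pics/g3.png

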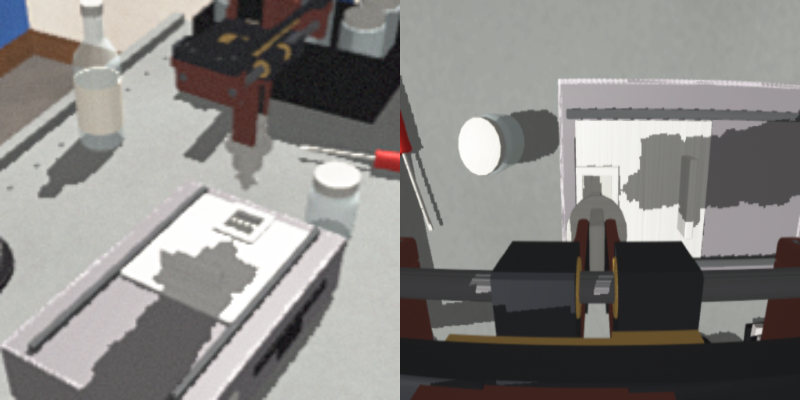

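```bash
cat >> h.py <<'E'
G=.163
def Fa(n=4):
    v=[]
    for _ in range(n): r.wait(.02); v.append(r.sense()['contact_force'])
    return np.mean(v,axis=0)
E
python3 - <<'E'
from h import *
X,Y=.0018,-.1158
r.servo_line(W(X,Y,.155+G),speed=.1); r.wait(.2)
f0=Fa(8); np.save('f0.npy',f0); print(f0,r.sense()['tcp_pos']-W(X,Y,.155+G))
z=.155; last=0
while z>.1255:
    z-=.001; r.servo_line(W(X,Y,z+G),speed=.03); f=Fa(3)-f0
    print(round(z,4),np.round(f,1),round(r.sense()['tcp_pos'][2]-G,4))
    if f[2]>5 or f[2]-last>3.5 or np.hypot(*f[:2])>6: break
    last=f[2]
print(r.sense()['clock'])
E
```

```text
[ 0.0885999   0.15790909 -0.92428426] [ 7.34903887e-05 -2.12267459e-05  5.85618742e-04]
0.154 [-0.7 -0.4 -0.1] 0.1539
0.153 [-0.3  0.7  0.2] 0.1529
0.152 [ 0.3 -0.1 -0. ] 0.1519
0.151 [ 0.4 -0.4 -0.1] 0.151
0.15 [ 0.6 -0.1  0.2] 0.1499
0.149 [-0.4 -0.2 -0.5] 0.149
0.148 [-0.3  0.1  0.4] 0.1479
0.147 [-0.3  0.1  0.3] 0.1469
0.146 [-0.5 -0.5  0.6] 0.1459
0.145 [-0.4 -0.2  0. ] 0.1449
0.144 [-0.2 -0.3  0.6] 0.1439
0.143 [-0.3 -0.3  0.8] 0.143
0.142 [-0.1 -0.4  0.6] 0.142
0.141 [-0.3 -0.3 -0.2] 0.1409
0.14 [-0.2 -0.6  0.2] 0.14
0.139 [ 0.1 -0.  -0.1] 0.139
0.138 [ 0.2 -0.  -0. ] 0.1379
0.137 [-0.6 -0.7  0.1] 0.1369
0.136 [-0.3  0.1 -0. ] 0.136
0.135 [-0.2 -0.3  0.2] 0.135
0.134 [-0.2 -0.2  0.6] 0.1339
0.133 [-0.7 -0.3  0.1] 0.1329
0.132 [ 0.2 -0.8  0.1] 0.1319
0.131 [-0.5 -0.1  0.2] 0.1309
0.13 [-0.5 -0.1  2.4] 0.1304
0.129 [-0.1  0.6  3.7] 0.1294
0.128 [-0.2  0.4  5.3] 0.1284
33.4333
```

```bash
python3 - <<'E'
from h import *
X,Y=.0018,-.1158; f0=np.load('f0.npy'); z=.128
while z>.119:
    z-=.001 if z>.1245 else .0005; r.servo_line(W(X,Y,z+G),speed=.03); f=Fa(3)-f0
    print(round(z,4),np.round(f,1),round(r.sense()['tcp_pos'][2]-G,4))
    if f[2]>14.3 : break
s=r.sense();print(s['clock'],s['torque'],s['opening'])
E
```

```text
0.127 [-0.5  0.6  6.6] 0.1275
0.126 [-0.6  0.5  8. ] 0.1269
0.125 [-0.3  0.9  7.9] 0.1261
0.124 [-0.7  0.6  9.4] 0.1255
0.1235 [-0.9  0.8 10.4] 0.1251
0.123 [-0.9  0.3 10.9] 0.1248
0.1225 [-0.7  0.3 11.2] 0.1245
0.122 [-0.7  0.5 11.7] 0.1241
0.1215 [-0.9  0.7 12.3] 0.1238
0.121 [-1.   1.1 12.7] 0.1235
0.1205 [-0.8  1.  12.9] 0.1231
0.12 [-0.8  0.7 13.7] 0.1228
0.1195 [-1.2  0.6 14.2] 0.1224
0.119 [-0.6  0.8 14.1] 0.1221
37.6333 [0.24973209 0.14987288 0.00353196] 0.010140746357204947
```

```bash
python3 - <<'E'
from h import *
X,Y=.0018,-.1158; f0=np.load('f0.npy'); z=.118
r.servo_line(W(X,Y,z+G),speed=.03); f=Fa(3)-f0; print(f)
if f[2]<13.8:
    z=.1172; r.servo_line(W(X,Y,z+G),speed=.03); print(Fa(3)-f0)
for d in [5,15,30,45,60,75,85,90]:
    r.reach(W(X,Y,z+G),[180,0,YAW-d]); f=Fa(2)-f0; s=r.sense()
    print(d,round(s['orientation'][2]-YAW,1),np.round(f,1),np.round(s['torque'],2),np.round(s['tcp_pos'][2]-G,4),s['clock'])
    if abs(s['torque'][2])>.7 or np.hypot(*f[:2])>8 or f[2]>22: print('STOP');break
print(z)
E
```

```text
[-0.60426698  0.98632338 15.7030485 ]
5 -5.0 [-1.   0.  16.1] [0.13 0.08 0.05] 0.1215 38.2167
15 -15.0 [-0.3 -0.2 15.7] [ 0.05  0.04 -0.  ] 0.1216 38.5417
30 -30.0 [-0.3  0.3 15. ] [ 0.01 -0.01 -0.01] 0.1216 38.9333
45 -45.0 [-0.1  0.1 14.8] [-0.06  0.04 -0.03] 0.1216 39.325
60 -60.0 [-1.3  0.2 15. ] [-0.09  0.02  0.01] 0.1216 39.7167
75 -75.0 [-0.2 -0.  15.2] [-0.02  0.05  0.01] 0.1216 40.1083
85 -85.0 [-0.7  0.1 15.3] [-0.09  0.09 -0.01] 0.1216 40.4333
90 -90.0 [ 0.5 -0.4 15.5] [-0.04  0.    0.01] 0.1216 40.7167
0.118
```

```bash
python3 - <<'E'
from h import *
X,Y=.0018,-.1158; f0=np.load('f0.npy'); z=.118
for z in (.120,.122,.124,.126):
    r.servo_line(W(X,Y,z+G),speed=.03); f=Fa(3)-f0; print(z,np.round(f,1),round(r.sense()['tcp_pos'][2]-G,4))
    if f[2]<6: break
r.let_go(); r.wait(.3); print(Fa(3)-f0)
r.servo_line(W(X,Y,.22+G),speed=.1)
r.reach(W(X+.065,Y,.37),[180,0,YAW]); r.wait(.3)
c=snap('wrist','i');b=snap('side','i2'); print(r.sense()['clock'])
p=proj(c,[W(X,Y,.14)])[0]; print(p, proj(c,[W(X,Y,.089+.014+.036-.0)]),proj(b,[W(X,Y,.136),W(X,Y,.1325),W(X,Y,.104)]))
x0,y0=np.maximum(p.astype(int)-[60,60],0)
q=proj(b,[W(X,Y,.11)])[0].astype(int)-[50,50]; print(x0,y0,q)
cv2.imwrite('pics/j.png',np.hstack([cv2.resize(c['frame'][y0:y0+120,x0:x0+120,::-1],(400,400)),cv2.resize(b['frame'][q[1]:q[1]+100,q[0]:q[0]+100,::-1],(400,400))]))
E
```

```text
0.12 [ 0.9 -1.  13.3] 0.123
0.122 [ 0.6 -0.6 11.2] 0.1244
0.124 [ 0.8 -1.4  9.3] 0.1257
0.126 [ 0.1 -0.8  7.6] 0.127
[0.08235371 0.07415013 0.62315665]
46.4
[251.77285199 115.24724694] [[251.77331299 115.24874666]] [[290.75824368 143.25697288]
 [290.67125356 144.51625176]
 [289.982917   154.49464345]]
191 55 [240 102]
```

View pics/j.png

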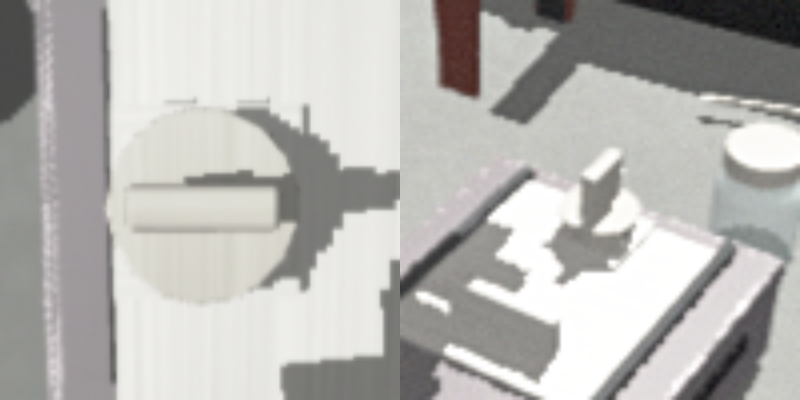

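```bash
python3 -c "
from station import r
print(r.hand_in())"
```

```text
the job is handed in; nothing more can be done
None
```

I slid the hatch shut against its stop, put the stud through its hole, pressed it to at most 16.1 N, turned it 90° clockwise and let it spring up; the last pictures show it turned and at about the locked height, though I did not tug it to test the lock. I handed the job in just after 46 s.

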